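# Free the cover-glass press and hold its plunger down

### The job

Free the plunger of the cover-glass press by turning the wing knob on its bridge clockwise (seen from above) to the end of its quarter turn, so that the locking plate comes out from under the black cap. Then press the cap down 12 mm, give or take 3 mm, and keep it there: you finish while still holding the cap down at that travel, because the mounting resin under the cover glass is setting. Never press the cap deeper than 18 mm, which would crack the glass, and leave the other things on the bench where they are.

Things in the scene. Friction and masses are not known exactly. Their poses are not given: they have to be found in the camera images.
- press: the cover-glass press, fixed on the bench: white base plate 140 x 270 x 20 mm (its x, y, z), two white pillars and an aluminium bridge 64 x 256 mm along its y, top of the bridge 108 mm up, open towards +x and -x. Origin: centre of the underside of the base. The plunger's vertical axis is at y = -45 mm in this frame, the knob's vertical axis at y = +45 mm, both at x = 0. It does not move under load
- cap_top (a point): centre of the flat top of the plunger's black round cap (40 mm across, 14 mm thick), 150 mm above the bench when up; it goes straight down with the plunger
- plunger (a joint): travel of the spring plunger (m): 0 = up, grows as the cap is pressed down, hard stop at 0.022. Its spring needs about 3 N to start and 0.5 N more per mm (about 9 N at 0.012, 12 N at 0.018), and brings it back up when let go. While the locking plate is under the cap it stops after about 1.5 mm
- knob_grip (a point): point on the knob's axis at the height to grip its wing, 163 mm above the bench. The wing is upright, black, 12 mm thick, 44 mm long, from 140 to 177 mm above the bench. This point's frame turns with the knob: the wing's length is its y axis, its thickness the x axis. Under the wing a steel locking plate (fan shaped, 76 mm radius, 5 mm thick, upper face 134.5 mm above the bench) turns with the knob
- lock (a joint): turn of the wing knob (rad), grows clockwise seen from above: 0 = locked, with the wing pointing along the press's y axis at the cap and the locking plate under the cap; starts between 0 and 0.25; clear of the cap above about 1.1; stop at 1.57. Light friction (0.05 N m) keeps it where it is left
- dish: bystander: clear open dish 56 mm across, 14 mm high, loose near the press; origin at the centre of its underside
- dropper: bystander: small amber bottle 30 mm across, 70 mm high, loose near the press; origin at the centre of its underside
- forceps: bystander: steel forceps 125 mm long, 6 mm high, lying along their x axis near the press; origin at the middle of the underside
- slidebox: bystander: white and grey slide box 87 x 102 x 35 mm; origin at the centre of its underside
- beaker: bystander: glass beaker 56 mm across, 70 mm high; origin at the centre of its underside
- canister: bystander: black round objective canister 48 mm across, 65 mm high; origin at the centre of its underside
- washbottle: bystander: white wash bottle 60 mm across, 165 mm high with its spout; origin at the centre of its underside

How it is judged (in metres and radians):
On the way, in this order (a step that is already met when the one before it is completed fails the run):
1. the wing knob is turned clockwise past 1.25 rad while the plunger is still up (value of joint lock above 1.25 rad and value of joint plunger below 0.005 m), for 0.2 s.
2. the robot holds the plunger 9 to 15 mm down (value of joint plunger between 0.009 and 0.015 m and contact force between any of the fingers, the arm and plunger above 3 N), for 0.5 s.
At the end, for the whole second after the job is handed in: The program has ended with the robot still pressing the cap (contact force above 3 N): the plunger stays between 9 and 15 mm down and nearly still, and the wing knob is still turned past 1.25 rad (all of step 2 and value of joint lock above 1.25 rad and velocity of joint plunger between -0.01 and 0.01 m/s); the arm keeps its last pose, push and grip.
It fails at once if the plunger is pressed deeper than 18 mm (value of joint plunger above 0.018 m).
It fails at once if a bystander is moved more than 30 mm or tipped over (distance of any of dish, dropper, forceps, slidebox, beaker, canister, washbottle from where it was at the start of the episode above 0.03 m or angle between any of dish, dropper, forceps, slidebox, beaker, canister, washbottle's own z axis and vertical above 0.5 rad).
It also fails if it takes over 42 s, if anything falls off the work surface, if the arm or the gripper's body presses on something with over 40 N, if the wrist force passes 120 N, or if a joint passes its speed limit or range.

### The arm

A 7-joint arm with a two-finger parallel gripper is mounted at the origin on the work surface. World frame = base frame: x ahead of the robot, y to its left, z up, the work surface at z = 0. Lengths are in mm, angles in rad, forces in N, time in s.
With the tool pointing down it reaches from about 400 to 875 mm from the base axis. Payload 4.4 kg.
Tool frame: the origin (TCP) lies at the very end of the fingers, on their centre line; the grasp point (between the pads) lies 19 mm behind it; z points along the fingers, y is the direction in which the jaws open and shut (so a half turn about z gives the same grasp; the last joint's range is limited). The gripper opens to 85 mm and grips with 20 to 120 N. Pads are 22 mm wide; open, the fingers measure 114 mm over their backs; the gripper's body (76 mm by 85 mm) begins 54 mm behind the grasp point. The pads swing forward as they close: fully open they stand 13 mm farther back than shut.
Start: joints at [1.129, 0.628, 0.038, 1.517, -0.027, 0.996, -0.02], TCP at [238.589, -604.643, 231.313] pointing down, gripper open.
Joint ranges: [-3.06, 3.06], [-0.37, 2.12], [-1.25, 1.32], [0.18, 2.47], [-1.1, 4.24], [0.23, 1.98], [-2.94, 2.94]. Speed limits (rad/s): [2.57, 2.57, 3.14, 3.14, 3.14, 3.14, 3.14].

### API

Orientations are given as [roll, pitch, yaw] about the fixed x, y, z axes, in that order (R = Rz(yaw) Ry(pitch) Rx(roll)).
In Python, from cell import ctrl gives the robot as it stands. The module is installed in compiled form; this text tells all that it offers.
- The arm moves only by the shell command python3 -m jog 'ROWS'. ROWS is text: rows parted by semicolons, each of 7 numbers parted by spaces: the shift along the tool's x, y, z in mm, then the turn, a rotation vector about the tool's x, y, z in degrees, then the opening, from -1 (shut) to 1 (fully open). In form: x y z wx wy wz claw; .... A call has 1 to 8 rows; each row is the pose to reach, as a shift and turn from the pose commanded when the call began, along the tool's axes at that moment; what a row does not reach only later rows make up. A row lasts 1/8 s, in which the tool goes at most 62.5 mm and 10.7 degrees, less where a joint would pass 70% of its speed; a pose out of reach is approached as far as the arm can. A call with a gripper value outside its range is refused whole. The fingers move at their own pace and stop on an object; the grip force is fixed at half the most. Time passes only in rows, so rows that repeat a pose let the fingers close. It gives the time, the measured TCP pose, the force and the opening at its end, in the units of the state.
- ctrl.read_state(): the state, without advancing time (a new reading comes with each control period).
- ctrl.get_image(name): name is "scene" or "side" or "wrist"; returns a dict with "image" (400x640x3 uint8, red, green, blue), "z_map" (400x640 float32, mm along the optical axis (not along the pixel's ray), 0 where there is no reading), "vertical_fov" (degrees; the focal length in pixels is half the picture's height over the tangent of half this angle, whatever the lens; pixels are square), "cx", "cy" (the principal point, pixels), "extrinsics" (4x4, takes a point from world to camera coordinates); the wrist camera has in their place "hand_eye" (4x4, takes a point from camera to tool coordinates, whose origin is the TCP and whose axes are the flange's). Camera axes: x right, y down, z forward; pixel columns grow to the right and rows downward; lengths in mm; the calibration is good to about 2 mm. A picture is of the moment at which its call begins: read the wrist's pose just before it.
- ctrl.finish_job(): hands the job in, once; it reports no verdict.
The state is a dict: "clock": time; "qpos": joint angles; "qd": joint speeds; "tau": joint torques, N m; "eef_pos": TCP position; "tool_rot": TCP orientation; "force": force on the tool from outside, world axes, zero at the start; "torque": the same for the moment, N m; "width": finger opening in mm.
Only numpy, scipy, OpenCV 4.12 (cv2) and the standard library are available. Lean on these libraries where they do the work, as an engineer would, in place of code of your own. Each camera call takes 0.05 s, during which the arm holds its last target.

## Working session

There is one attempt and no reset: what is moved stays moved. The work goes in short steps, Python scripts to look and compute and a shell command to move; the robot and the scene stay as the last step left them, time stands still between calls to the robot, and variables do not carry over. Pictures are saved under pics/ and viewed, and the job is handed in when it is done.

```bash
mkdir -p pics
cat > h.py <<'E'
import numpy as np,cv2
from cell import ctrl
from scipy.spatial.transform import Rotation as R
def cam(n):
    s=ctrl.read_state(); d=ctrl.get_image(n)
    f=200/np.tan(np.radians(d['vertical_fov'])/2)
    if n=='wrist':
        T=np.eye(4);T[:3,:3]=R.from_euler('xyz',s['tool_rot']).as_matrix();T[:3,3]=s['eef_pos']
        M=T@np.array(d['hand_eye'])
    else: M=np.linalg.inv(np.array(d['extrinsics']))
    v,u=np.mgrid[:400,:640]; z=d['z_map']
    P=np.stack([(u-d['cx'])/f*z,(v-d['cy'])/f*z,z],-1)@M[:3,:3].T+M[:3,3]
    P[z==0]=np.nan
    return d['image'],P,d,f,M
E
python3 - <<'E'
from h import *
print(ctrl.read_state())
for n in ['scene','side','wrist']:
    im,P,d,f,M=cam(n); cv2.imwrite(f'pics/{n}0.png',im[:,:,::-1]); np.save(f'/tmp/{n}0.npy',P)
    print(n,f,d['cx'],d['cy'],M.round(2).tolist())
E
```

```text
{'clock': 0.0, 'qpos': array([ 1.12919934,  0.62934792,  0.03847605,  1.51841246, -0.02700461,
        0.9962647 , -0.0200183 ]), 'qd': array([-4.36302083e-06, -8.29816061e-04, -6.86145356e-04,  6.99004829e-04,
        1.41066107e-03,  6.46552730e-04,  2.87786841e-04]), 'tau': array([-7.89419005e-05, -5.63392782e+01,  1.22617710e+00, -1.93444955e+01,
        1.09656170e-02,  1.05755014e-02, -9.05485074e-07]), 'eef_pos': array([ 238.33355972, -604.0429718 ,  230.37432464]), 'tool_rot': array([-3.13967968e+00,  4.23325087e-05,  3.75747629e-01]), 'force': array([ 0.20601888, -0.77012902, -0.08321907]), 'torque': array([-0.05423681,  0.00905655,  0.01271019]), 'width': 85.47929666396962}
scene 500.7302848103468 323.0533009348411 206.66156215867835 [[-0.47, 0.73, -0.49, 1401.08], [0.88, 0.38, -0.28, 445.64], [-0.01, -0.56, -0.83, 1544.03], [0.0, 0.0, 0.0, 1.0]]
side 378.05669894524044 316.6573653935195 200.6238061874237 [[-0.8, -0.4, 0.45, 39.7], [-0.6, 0.5, -0.62, 709.48], [0.02, -0.76, -0.64, 866.35], [0.0, 0.0, 0.0, 1.0]]
wrist 278.828550339339 320.37860050926247 200.41179421902416 [[0.37, -0.88, -0.3, 314.37], [-0.93, -0.35, -0.12, -574.68], [-0.0, 0.32, -0.95, 372.75], [0.0, 0.0, 0.0, 1.0]]
```

```bash
ls
```

```text
h.py
pics
```

View pics/scene0.png

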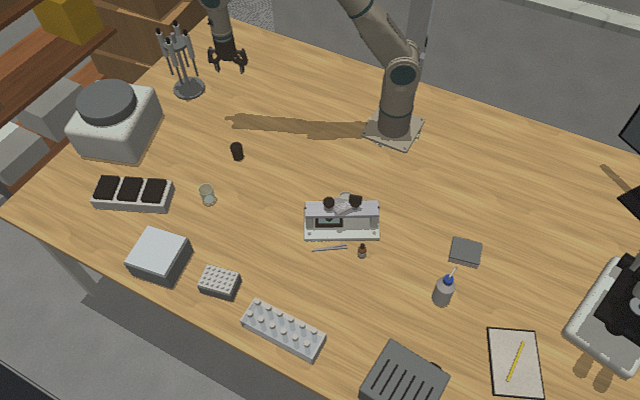

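View pics/side0.png

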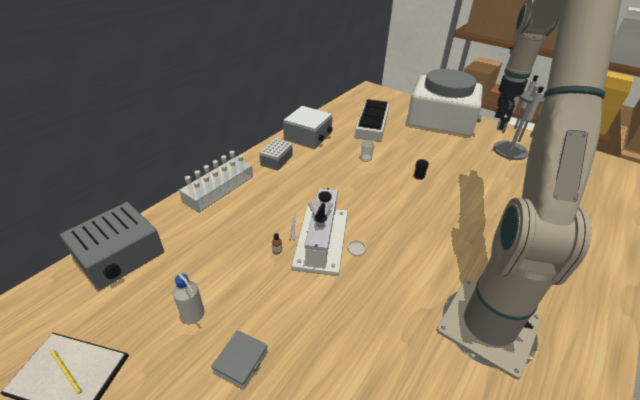

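View pics/wrist0.png

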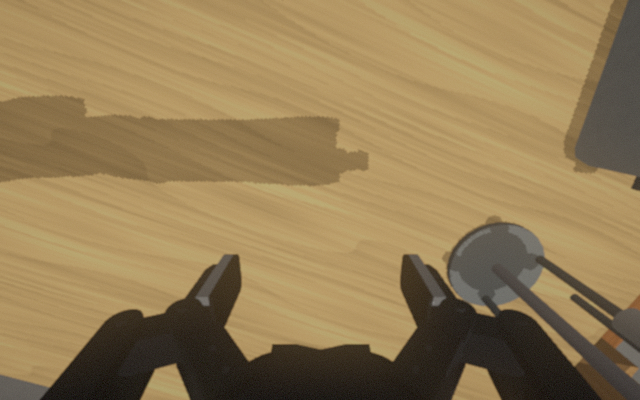

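Run:
```python
import cv2
a=cv2.imread('pics/scene0.png')[180:265,290:395];cv2.imwrite('pics/sc_crop.png',cv2.resize(a,None,fx=7,fy=7,interpolation=2))
a=cv2.imread('pics/side0.png')[175:285,260:380];cv2.imwrite('pics/si_crop.png',cv2.resize(a,None,fx=5,fy=5,interpolation=2))
```

```text
(no output)
```

View pics/sc_crop.png

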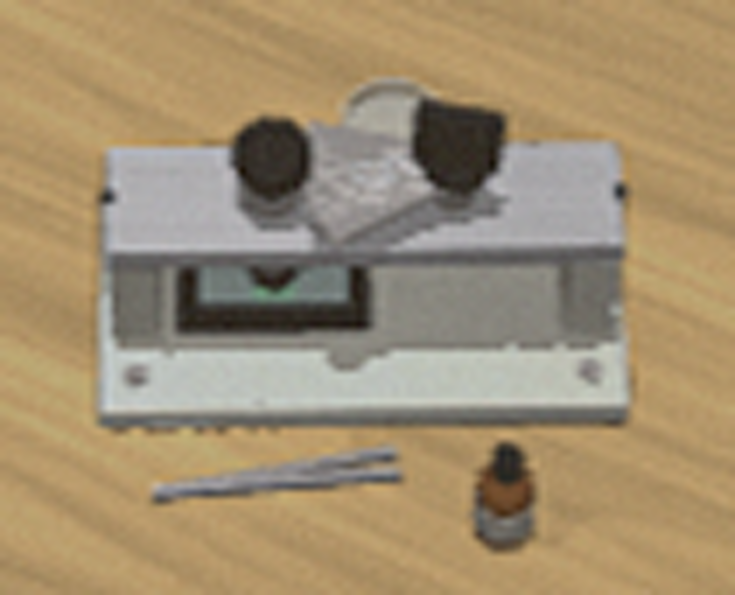

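View pics/si_crop.png

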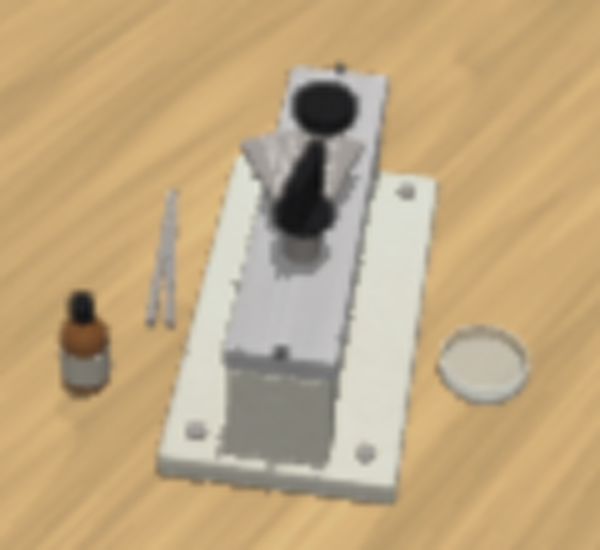

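Scene: cap at about (329,201), wing at (356,200); plate fans between them, dish behind, forceps and bottle in front. Side view agrees. Now fitting the bridge from depth.

Run:
```python
from h import *
for n,(u0,u1,v0,v1) in dict(scene=(295,390,185,250),side=(290,350,180,275)).items():
    P=np.load(f'/tmp/{n}0.npy')[v0:v1,u0:u1].reshape(-1,3)
    for nm,lo,hi in [('bridge',102,114),('cap',145,154),('plate',130,138),('wing',165,181),('base',14,26)]:
        q=P[(P[:,2]>lo)&(P[:,2]<hi)]
        if len(q)<5: print(n,nm,len(q));continue
        r=cv2.minAreaRect(q[:,:2].astype(np.float32))
        c=q.mean(0);print(n,nm,len(q),'mean',c.round(1),'rect',np.round(r[0],1),np.round(r[1],1),round(r[2],1))
    # project pixel to plane
def ray(n,u,v,z):
    im,P,d,f,M=cam(n)
    k=M[:3,:3]@np.array([(u-d['cx'])/f,(v-d['cy'])/f,1]);t=(z-M[2,3])/k[2];return (M[:3,3]+t*k).round(1)
print('cap sc',ray('scene',290+271/7,180+150/7,150),'side',ray('side',260+325/5,175+105/5,150))
for u,v in [(416,98),(505,112)]: print('wing sc',ray('scene',290+u/7,180+v/7,177))
print('bridge corners', [ray('scene',290+u/7,180+v/7,108).tolist() for u,v in [(108,150),(618,144),(627,247),(105,250)]])
print('bridge corners', [ray('side',260+u/5,175+v/5,108).tolist() for u,v in [(290,70),(386,78),(338,362),(226,355)]])
```

```text
scene bridge 730 mean [528.   30.5 108.9] rect [522.8  27.6] [ 70.3 256.1] 28.5
scene cap 100 mean [535.7   8.3 149.9] rect [532.6  30.4] [ 38.8 127.4] 16.3
scene plate 169 mean [528.6  31.6 134.8] rect [530.6  27.1] [92.3 69.1] 80.5
scene wing 58 mean [502.4  66.7 173.6] rect [500.8  66.9] [16.2 43.9] 13.2
scene base 1100 mean [548.6  50.5  20.7] rect [511.9   5.8] [249.  275.1] 42.2
side bridge 827 mean [498.   59.4 108.2] rect [520.3  25.9] [ 64.4 262. ] 28.5
side cap 116 mean [532.7   3.  149.9] rect [516.6  25.4] [ 36.6 129.9] 34.1
side plate 184 mean [529.9  26.4 134.7] rect [526.   42.5] [69.7 94.1] 21.4
side wing 68 mean [496.   70.  174.6] rect [498.   66.1] [11.7 45.6] 15.4
side base 1495 mean [498.6  45.8  20.3] rect [512.7  21.9] [157.5 271.5] 28.8
cap sc [544.4 -12.5 150. ] side [535.8  -8.6 150. ]
wing sc [501.9  43.9 177. ]
wing sc [489.5  85.2 177. ]
bridge corners [[556.4, -98.4, 108.0], [435.1, 125.5, 108.0], [489.1, 155.0, 108.0], [609.2, -70.5, 108.0]]
bridge corners [[603.7, -65.4, 108.0], [550.3, -97.3, 108.0], [429.5, 122.3, 108.0], [480.5, 155.9, 108.0]]
```

```bash
cat >> h.py <<'E'
def delta(x,y,z,psi,s=None):
    s=s or ctrl.read_state(); A=R.from_euler('xyz',s['tool_rot']); B=R.from_euler('xyz',[np.pi,0,np.radians(psi)])
    return (A.inv().apply(np.array([x,y,z])-s['eef_pos'])).round(1),np.degrees((A.inv()*B).as_rotvec()).round(2)
E
python3 -c "
from h import *
print(delta(500,66.5,250,104.5))
print(delta(420,-140,250,80))"
```

```text
(array([ 489.5, -528.4,  -18.7]), array([  0.  ,   0.  , -82.97]))
(array([ 339.3, -365.6,  -18.7]), array([  0.  ,   0.  , -58.47]))
```

```bash
python3 -m jog '40 -43 -10 0 0 -8 1; 80 -86 -19 0 0 -16 1; 120 -130 -19 0 0 -24 1; 160 -173 -19 0 0 -32 1; 200 -216 -19 0 0 -40 1; 240 -260 -19 0 0 -47 1; 280 -303 -19 0 0 -53 1; 320 -346 -19 0 0 -58.5 1'; python3 -c "
from h import *
print(delta(500,66.5,250,104.5))"
```

```text
clock: 1.75
eef_pos: [410.0, -163.8, 250.8]
tool_rot: [3.14, 0.0, 1.4]
force: [1.0, -1.2, 0.5]
width: 85.0
(array([242.3,  49.4,   0.7]), array([  0.08,   0.04, -24.31]))
```

```bash
python3 -m jog '50 10 0 0 0 -5 1; 100 20 0 0 0 -10 1; 150 31 0 0 0 -15 1; 200 41 0 0 0 -20 1; 242 49 0 0 0 -24.3 1;242 49 0 0 0 -24.3 1'
python3 - <<'E'
from h import *
print(delta(500,66.5,250,104.5), ctrl.read_state()['qpos'].round(2))
im,P,d,f,M=cam('wrist'); cv2.imwrite('pics/w1.png',im[:,:,::-1]); np.save('/tmp/w1.npy',P)
E
```

```text
clock: 2.5
eef_pos: [500.3, 68.6, 250.6]
tool_rot: [3.139, -0.002, 1.827]
force: [-0.5, -0.0, 0.3]
width: 85.3
(array([-2. , -0.9,  0.6]), array([ 0.13, -0.12,  0.19])) [ 0.14  0.43 -0.46  1.88  0.24  0.88 -0.18]
```

View pics/w1.png

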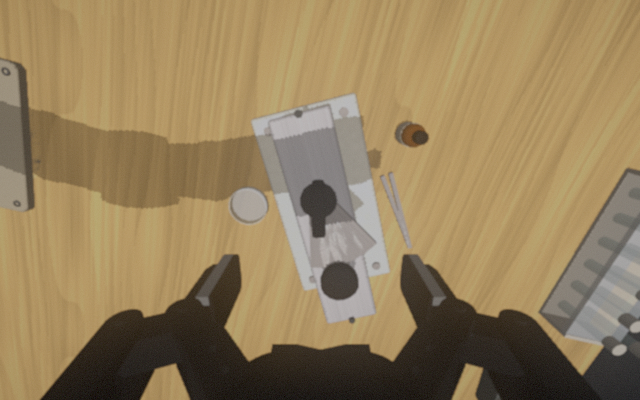

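Run:
```python
from h import *
P0=np.load('/tmp/w1.npy');P=P0[150:330,240:385].reshape(-1,3)
for nm,lo,hi in [('bridge',104,112),('cap',145,154),('plate',131,138),('wing',172,181),('wingall',155,181)]:
    q=P[(P[:,2]>lo)&(P[:,2]<hi)]
    r=cv2.minAreaRect(q[:,:2].astype(np.float32)); print(nm,len(q),q.mean(0).round(1),np.round(r[0],1),np.round(r[1],1),round(r[2],1))
im=cv2.imread('pics/w1.png')[150:330,220:400];cv2.imwrite('pics/w1c.png',cv2.resize(im,None,fx=3.3,fy=3.3,interpolation=2))
```

```text
bridge 5087 [519.5  26.4 107.6] [528.6  10.8] [ 64.1 227.8] 28.5
cap 1063 [540.3  -9.5 149.4] [527.4  28.6] [ 38.6 130.8] 19.3
plate 2467 [531.1  26.6 134.2] [528.3  42.7] [70.2 94.5] 20.6
wing 688 [499.   66.  176.2] [499.2  65.1] [11.9 43.2] 15.0
wingall 761 [498.5  67.8 175. ] [499.2  65.1] [11.9 43.2] 15.3
```

View pics/w1c.png

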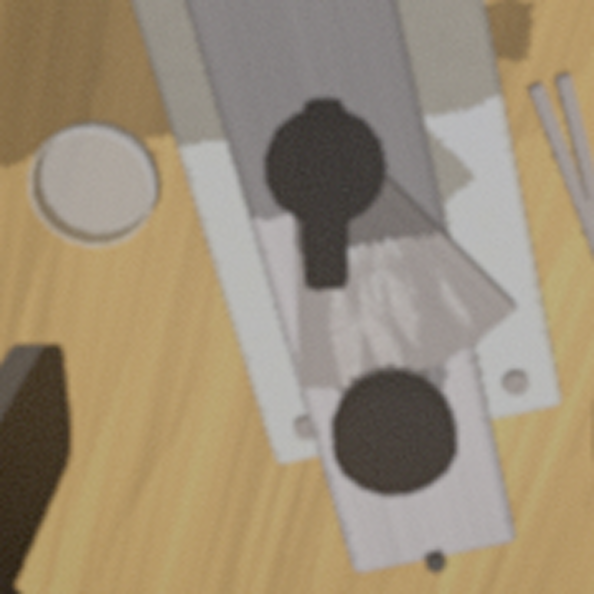

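The wrist depth gives the wing centre (499,65.5) with yaw 15° (lock ≈ 0.24), cap centre ≈ (542,-12). Descend over the wing.

```bash
python3 -c "
from h import *
print(delta(499.3,65.5,147,105))"
```

```text
(array([ -0.3,  -0.4, 103.3]), array([ 0.01, -0.02, -0.53]))
```

```bash
python3 -m jog '0 0 40 0 0 -0.5 1; 0 0 75 0 0 -0.5 1; 0 0 95 0 0 -0.5 1; 0 0 103 0 0 -0.5 1; 0 0 103 0 0 -0.5 1; 0 0 103 0 0 -0.5 1'
python3 - <<'E'
from h import *
print(delta(499.3,65.5,147,105))
im,P,d,f,M=cam('wrist'); cv2.imwrite('pics/w2.png',im[:,:,::-1])
im,P,d,f,M=cam('side'); cv2.imwrite('pics/s2.png',cv2.resize(im[150:290,250:400,::-1],None,fx=4,fy=4))
E
```

```text
clock: 3.3
eef_pos: [500.1, 64.3, 148.2]
tool_rot: [3.14, 0.0, 1.829]
force: [-0.6, -0.3, -0.3]
width: 85.5
(array([ 1.4, -0.5,  1.2]), array([ 0.1 ,  0.02, -0.21]))
```

View pics/w2.png

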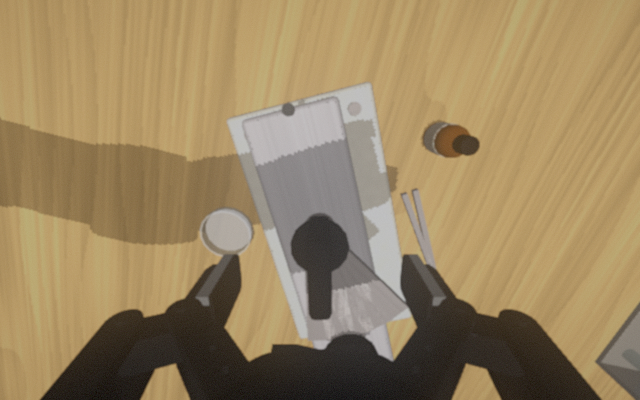

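View pics/s2.png

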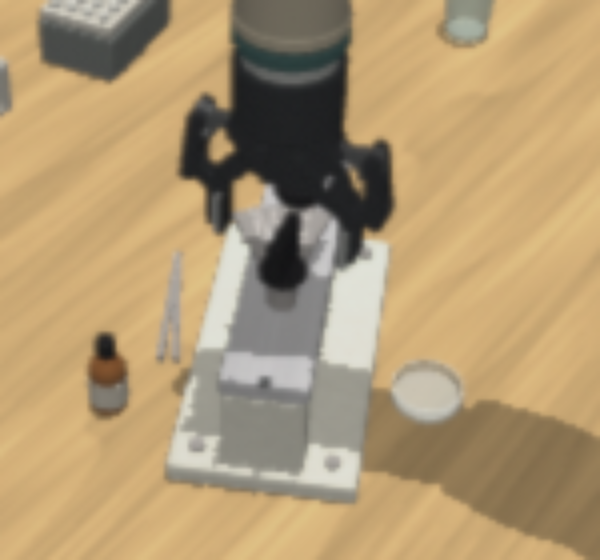

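The wing (wrist 319,270) sits midway between the fingers (228 and 410); the side view agrees. Closing.

```bash
python3 -m jog '0 0 0 0 0 0 -1; 0 0 0 0 0 0 -1; 0 0 0 0 0 0 -1; 0 0 0 0 0 0 -1; 0 0 0 0 0 0 -1; 0 0 0 0 0 0 -1; 0 0 0 0 0 0 -1; 0 0 0 0 0 0 -1'
python3 - <<'E'
from h import *
print(delta(499.3,65.5,147,105))
im,P,d,f,M=cam('wrist'); cv2.imwrite('pics/w3.png',im[:,:,::-1])
E
```

```text
clock: 4.4
eef_pos: [499.5, 64.6, 147.4]
tool_rot: [3.141, 0.0, 1.83]
force: [-1.2, -0.7, 3.6]
width: 11.2
(array([1. , 0.1, 0.4]), array([ 0.01,  0.  , -0.17]))
```

View pics/w3.png

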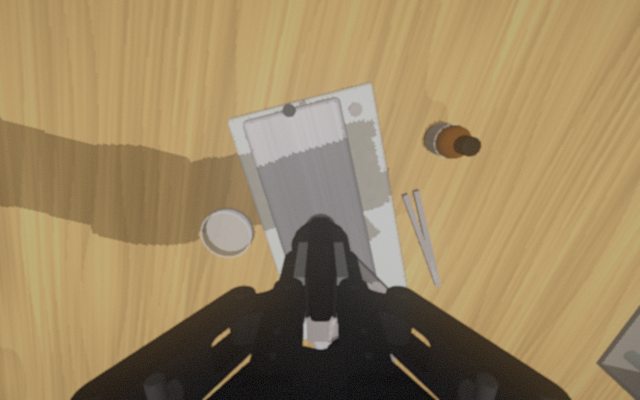

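```bash
python3 -m jog '0 0 0 0 0 6 -1; 0 0 0 0 0 13 -1; 0 0 0 0 0 20 -1; 0 0 0 0 0 27 -1; 0 0 0 0 0 34 -1; 0 0 0 0 0 40 -1; 0 0 0 0 0 40 -1'; python3 -c "
from h import *
s=ctrl.read_state();print(delta(499.5,65,147,30),s['torque'],s['width'],s['qpos'])"
```

```text
clock: 5.32
eef_pos: [499.3, 64.5, 147.4]
tool_rot: [3.142, 0.0, 1.133]
force: [-1.7, -0.9, 4.2]
width: 10.9
(array([0.5, 0. , 0.4]), array([1.00e-02, 2.00e-02, 3.49e+01])) [-0.01813217  0.32759353 -0.04715043] 10.942642012719624 [-0.05556614  0.54908109 -0.18716663  2.001758    0.17200114  0.60575683
 -0.79574074]
```

```bash
python3 -m jog '0 0 0 0 0 7 -1; 0 0 0 0 0 14 -1; 0 0 0 0 0 21 -1; 0 0 0 0 0 28 -1; 0 0 0 0 0 32 -1; 0 0 0 0 0 34 -1; 0 0 0 0 0 34 -1; 0 0 0 0 0 34 -1'
python3 - <<'E'
from h import *
s=ctrl.read_state();print(np.degrees(s['tool_rot'][2]),s['torque'],s['force'],s['width'])
im,P,d,f,M=cam('side'); cv2.imwrite('pics/s4.png',cv2.resize(im[150:290,250:400,::-1],None,fx=4,fy=4))
E
```

```text
clock: 6.32
eef_pos: [499.1, 64.7, 147.4]
tool_rot: [-3.141, 0.0, 0.54]
force: [-2.3, 0.3, 5.8]
width: 11.2
30.96650823853234 [ 0.03041028  0.40303658 -0.04497501] [-2.30774039  0.34220681  5.82187266] 11.242911084987586
```

View pics/s4.png

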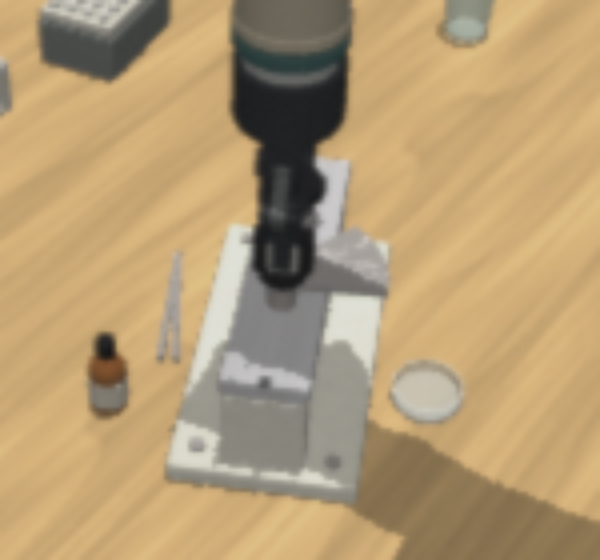

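Plate has swung out from the cap to the -x side; yaw gives lock ≈ 1.53. Release and lift.

```bash
python3 -m jog '0 0 0 0 0 0 -0.4; 0 0 0 0 0 0 -0.4; 0 0 0 0 0 0 -0.4; 0 0 0 0 0 0 -0.4; 0 0 -30 0 0 0 -0.4; 0 0 -60 0 0 0 -0.4; 0 0 -60 0 0 0 -1;0 0 -60 0 0 0 -1'
python3 - <<'E'
from h import *
print(delta(542,-13,190,31))
im,P,d,f,M=cam('wrist'); cv2.imwrite('pics/w5.png',im[:,:,::-1]); np.save('/tmp/w5.npy',P)
im,P,d,f,M=cam('side'); cv2.imwrite('pics/s5.png',cv2.resize(im[150:290,250:400,::-1],None,fx=4,fy=4))
Q=P[170:270,290:350].reshape(-1,3)
for lo,hi in [(172,179),(130,137),(145,153)]:
    q=Q[(Q[:,2]>lo)&(Q[:,2]<hi)]
    if len(q)>3:print(lo,len(q),q.mean(0).round(1),cv2.minAreaRect(q[:,:2].astype(np.float32)))
E
```

```text
clock: 7.38
eef_pos: [499.0, 64.4, 206.8]
tool_rot: [-3.141, 0.001, 0.538]
force: [0.3, 0.1, 0.1]
width: 0.3
(array([-2.7, 88.5, 16.8]), array([-0.01,  0.04, -0.16]))
172 58 [497.1  66.9 176. ] ((497.6060485839844, 66.38976287841797), (42.1464958190918, 13.869974136352539), 33.56113815307617)
130 258 [466.8  28.9 134.5] ((484.50286865234375, 32.29950714111328), (87.89215087890625, 70.41478729248047), 33.85474395751953)
145 68 [516.3  18.6 149.4] ((511.89068603515625, 18.940765380859375), (39.153907775878906, 116.21153259277344), 17.57090187072754)
```

View pics/w5.png

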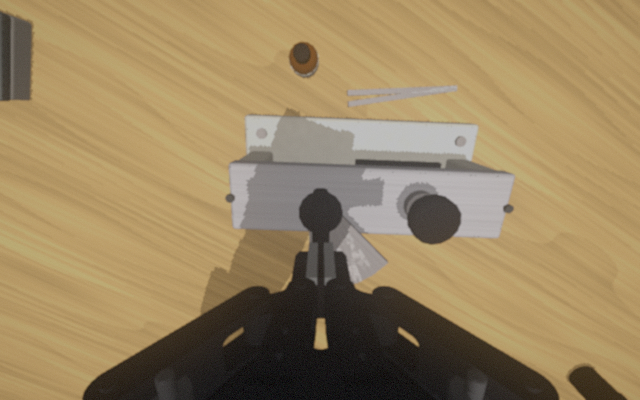

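View pics/s5.png

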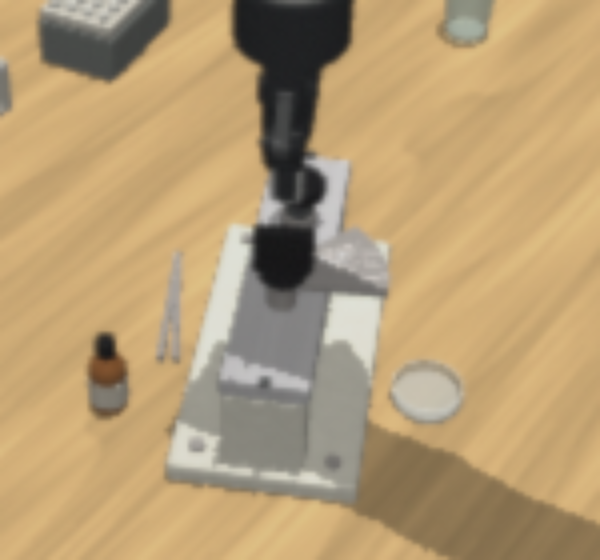

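Run:
```python
from h import *
Q=np.load('/tmp/w5.npy')[185:250,395:470].reshape(-1,3)
q=Q[(Q[:,2]>145)&(Q[:,2]<154)];print(len(q),q.mean(0),cv2.minEnclosingCircle(q[:,:2].astype(np.float32)))
print(delta(543,-13,170,31))
```

```text
1922 [543.01000387 -12.77707874 149.40354649] ((542.2261352539062, -14.609819412231445), 20.2932186126709)
(array([-1.5, 89.2, 36.3]), array([-0.04,  0.11, -0.16]))
```

Cap centre confirmed at (543,-13), top at 149.5. Move over it, then down to just above.

```bash
python3 -m jog '-1 45 0 0 0 0 -1; -1.5 89 0 0 0 0 -1; -1.5 89 20 0 0 0 -1; -1.5 89 40 0 0 0 -1; -1.5 89 49 0 0 0 -1; -1.5 89 49 0 0 0 -1; -1.5 89 49 0 0 0 -1'
python3 - <<'E'
from h import *
print(delta(543,-13,138,31),ctrl.read_state()['force'])
im,P,d,f,M=cam('side'); cv2.imwrite('pics/s6.png',cv2.resize(im[150:290,250:400,::-1],None,fx=4,fy=4))
E
```

```text
clock: 8.35
eef_pos: [544.2, -12.6, 158.8]
tool_rot: [3.141, -0.001, 0.538]
force: [-0.3, 0.4, -0.3]
width: 0.2
(array([-1.3, -0.2, 20.8]), array([ 0.03, -0.04, -0.16])) [-0.33937329  0.42063559 -0.30942069]
```

View pics/s6.png

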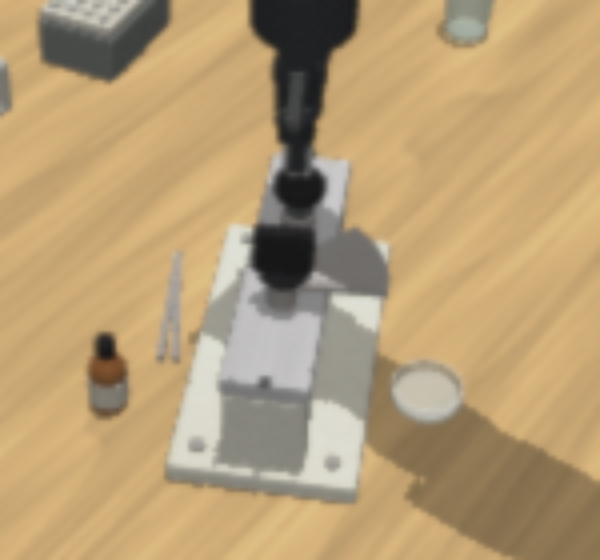

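Fingers are above the cap (300,185 in the crop). Press gradually, stopping short first.

```bash
python3 -m jog '-1 0 4 0 0 0 -1; -1 0 8 0 0 0 -1; -1 0 10 0 0 0 -1; -1 0 12 0 0 0 -1; -1 0 14 0 0 0 -1; -1 0 14 0 0 0 -1; -1 0 14 0 0 0 -1'; python3 -c "
from h import *
s=ctrl.read_state();print(s['eef_pos'],s['force'])"
```

```text
clock: 9.28
eef_pos: [543.0, -13.2, 144.6]
tool_rot: [3.141, -0.0, 0.538]
force: [-1.2, 0.5, 5.2]
width: 0.1
[542.95489307 -13.23410095 144.60155129] [-1.23506294  0.4661672   5.21426482]
```

```bash
python3 -m jog '0 0 2 0 0 0 -1; 0 0 4 0 0 0 -1; 0 0 6 0 0 0 -1; 0 0 7 0 0 0 -1; 0 0 7 0 0 0 -1; 0 0 7 0 0 0 -1'
python3 - <<'E'
from h import *
for i in range(3):
    im,P,d,f,M=cam('scene');s=ctrl.read_state();print(s['eef_pos'],s['force'])
    Q=P[190:218,318:342].reshape(-1,3); print(np.nanmedian(Q[(Q[:,2]>128)&(Q[:,2]<146)],axis=0))
cv2.imwrite('pics/c7.png',cv2.resize(im[160:270,280:400,::-1],None,fx=5,fy=5))
im,P,d,f,M=cam('side'); cv2.imwrite('pics/s7.png',cv2.resize(im[150:290,250:400,::-1],None,fx=4,fy=4))
E
```

```text
clock: 10.02
eef_pos: [543.0, -13.2, 138.0]
tool_rot: [3.141, -0.0, 0.538]
force: [-2.1, 0.3, 7.5]
width: -0.2
[542.94133432 -13.25450806 137.99123219] [-1.66869525e+00 -2.78979396e-03  8.96947253e+00]
[552.95516711  -6.12837405 138.87710829]
[542.96082063 -13.24224743 138.01139824] [-2.02583411 -0.73661788  8.31778085]
[553.84204902  -6.42975661 138.84398923]
[542.97362499 -13.24572135 138.01035766] [-1.12969642 -0.49411535  8.70481621]
[553.68134397  -6.32434323 137.71100384]
```

View pics/s7.png

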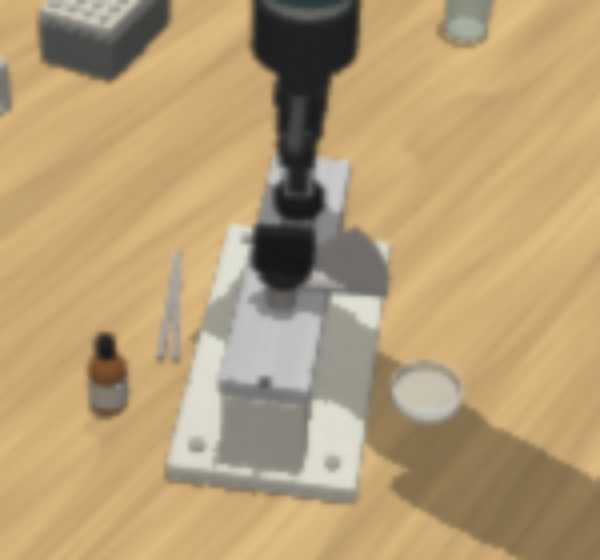

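View pics/c7.png

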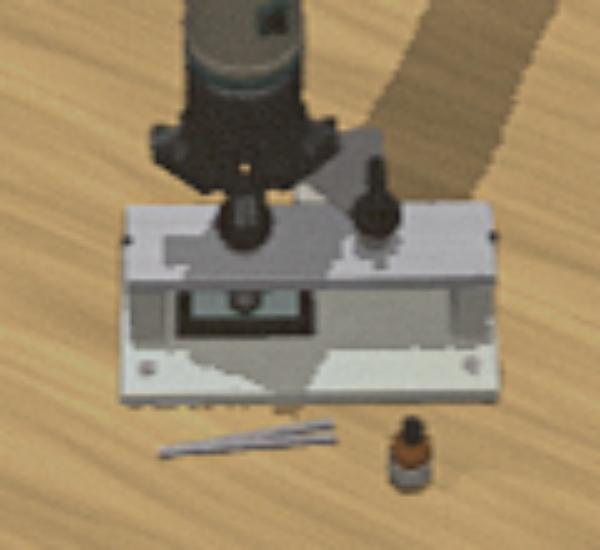

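Cap is down about 12 mm by height, about 11 by force. The wing stays turned and the bystanders haven't moved. Hold 1 s and hand in.

```bash
python3 -m jog '0 0 0 0 0 0 -1; 0 0 0 0 0 0 -1; 0 0 0 0 0 0 -1; 0 0 0 0 0 0 -1; 0 0 0 0 0 0 -1; 0 0 0 0 0 0 -1; 0 0 0 0 0 0 -1; 0 0 0 0 0 0 -1'; python3 -c "
from h import *
s=ctrl.read_state();print(s['eef_pos'],s['force']);print(ctrl.finish_job())"
```

```text
clock: 11.22
eef_pos: [543.0, -13.2, 138.0]
tool_rot: [3.141, -0.0, 0.538]
force: [-2.4, 0.2, 8.7]
width: 0.2
[542.95952537 -13.24000658 138.01276332] [-2.39792092  0.23292722  8.74817724]
the job is handed in; nothing more can be done
None
```

The knob is turned to its unlocked position and the gripper is holding the cap down about 12 mm. I handed the job in at about 11 s of the 42 s allowed. The hand-in reports no verdict.

- **Knob:** I gripped the wing and turned it clockwise about 74°. From the tool's angle that puts the lock at about 1.53 rad, and the pictures after release show the locking plate out from under the cap.
- **Cap:** I pressed with closed fingers, in small steps, and held still for over 1 s before handing in. The fingertips were at z = 138.0 mm, about 11.5–12 mm of travel.
    - **Force:** the upward force was about 8.7 N, which works out to about 11.4 mm on the given spring.
    - **Depth:** the scene camera's depth gave 138–139 mm for the cap top. These readings agree to within about 1 mm.
- **Bystanders:** the dish, dropper and forceps looked unmoved in the last pictures. I did not check the items farther from the press individually; the fingertips passed at about 250 mm, above all of them.

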